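# Ease the long shoehorn out of the hall chest's short-opening drawer

### The arm

A 6-joint arm with a two-finger parallel gripper is mounted at the origin on the work surface. World frame = base frame: x ahead of the robot, y to its left, z up, the work surface at z = 0. Lengths are in mm, angles in rad, forces in N, time in s.
With the tool pointing down it reaches from about 300 to 750 mm from the base axis. Payload 8.5 kg.
Tool frame: the origin (TCP) lies between the finger pads; the fingertips stand 25 mm ahead of it and the grasp point (between the pads) lies 6 mm ahead of it (r.finger_overhang is the distance from the TCP to the fingertips, in mm); z points along the fingers, y is the line along which they close (so a half turn about z gives the same grasp; the last joint's range is limited). The gripper opens to 85 mm and grips with 20 to 120 N. Pads are 22 mm wide; open, the fingers measure 114 mm over their backs; the gripper's body (76 mm by 85 mm) begins 54 mm behind the grasp point. The pads swing forward as they close: fully open they stand 13 mm farther back than shut.
Start: joints at [0.969, 0.381, 1.297, -0, 1.464, -0.215], TCP at [207.465, 509.351, 256.322] pointing down, gripper open.
Joint ranges: [-3.11, 3.11], [-0.89, 2.33], [0.22, 2.48], [-1.42, 4.56], [0.17, 2.85], [-2.88, 2.88]. Speed limits (rad/s): [2.39, 2.39, 3.14, 3.14, 3.14, 3.14].

### API

Orientations are given as [roll, pitch, yaw] about the fixed x, y, z axes, in that order (R = Rz(yaw) Ry(pitch) Rx(roll)).
In Python, from workcell import r gives the robot as it stands.
- The arm moves only by the tool move_arm, never from a script. Its argument "moves" is a list of rows, each an object with "rot": the turn, a rotation vector about the world's x, y, z in rad, a list of three; "travel": the shift along the world's x, y, z in cm, a list of three; "jaw": the finger opening in cm, from 0 to 8.54. In form: [{"rot": [wx, wy, wz], "travel": [dx, dy, dz], "jaw": jaw}, ...]. A call has 1 to 5 rows; each row shifts and turns the commanded pose from where the row before left it; what a row does not reach is not made up. A row lasts 1/10 s, in which the tool goes at most 50 mm and 8.59 degrees, less where a joint would pass 70% of its speed; a pose out of reach is approached as far as the arm can. A call is refused whole if a number of a shift passes 5 or a number of a turn 0.15, either way. A call with a gripper value outside its range is refused whole. The fingers move at their own pace and stop on an object; the grip force is fixed at half the most. Time passes only in rows, so rows that do not move let the fingers close. It gives the time, the measured TCP pose, the force, the opening and the grip force at its end, in the units of the state.
- r.state(): the state, without advancing time (a new reading comes with each control period).
- r.grab_frame(name): name is "scene" or "side" or "wrist"; returns the picture (420x560x3 uint8, blue, green, red); there is no depth.
- r.get_calibration(name): a dict with "fx", "fy", "cx", "cy" (pixels), "origin" and "attitude" of the camera in the world. Camera axes: x right, y down, z forward; pixel columns grow to the right and rows downward; lengths in mm; the calibration is good to about 2 mm. A picture is of the moment at which its call begins: read the wrist's pose just before it. get_calibration takes no time and is no camera call; for the wrist camera it gives the pose at the moment of the call.
- r.sign_off(): hands the job in; it is judged then, once.
The state is a dict: "time": time; "q": joint angles; "dq": joint speeds; "effort": joint torques, N m; "eef_pos": TCP position; "ee_rot": TCP orientation; "force": force on the tool from outside, world axes, zero at the start; "ft_torque": the same for the moment, N m; "grip_width": finger opening in mm; "finger_force": force on a finger pad.
Only numpy, scipy, OpenCV 4.12 (cv2) and the standard library are available. Lean on these libraries where they do the work, as an engineer would, in place of code of your own. Each camera call takes 0.05 s, during which the arm holds its last target. There are 200 camera calls.

### The job

One of the two drawers of the low wooden chest holds a long shoehorn, the other a clothes brush; pull the shoehorn's drawer out to its stop. The shoehorn is longer than the opening, so tilt it, handle end up, and draw it out at a slant from under the chest's top without forcing it against the wood, then hold it up in the air with the whole of it at least 6 cm higher than the top of the chest, and finish while still holding it there, still. Leave that drawer open, and do not disturb the brush or the other things on the table and chest.

Things in the scene. Friction and masses are not known exactly. Their poses are not given: they have to be found in the camera images.
- chest: Low dark-wood chest, two drawers side by side, front facing the robot's right (-y); 376 wide, 392 deep, 115 high; fixed. Origin: foot of its front face, mid-width; x points into the chest (front to back), y along the front towards the robot's side, z up. Top 12 thick: underside at z 103, front edge at x 0. Drawers slide out along -x, centred at y +91 (near the robot) and -91 (far).
- drawer_near (a joint): How far the near drawer is out, in m: 0 shut, 0.19 at its stop. Starts ajar, about 0.10; slides with about 2.5 N, stays where left. Inside 150 wide (y), 330 long, floor at z 20; sides 8 thick, upper edge z 75; front board 15 thick, upper edge z 100, its inner face at chest x = 15 mm minus this value: fully out, the gap between front board and chest is 175 long.
- drawer_far (a joint): How far the far drawer is out, in m: 0 shut, 0.19 at its stop. Same as the near drawer in every way.
- pull_near (a point): Middle of the near drawer's brass bar handle: a level round bar of 11 diameter, 100 long across the front (chest y), centre 35 in front of the front board and 75 above the table; free above and below, held by a short post 38 to either side of the middle.
- pull_far (a point): Middle of the far drawer's brass bar handle, same as the near one.
- shoehorn: Long shoehorn, 300 long, about 0.13 kg, flat along one drawer, handle to the drawer's front, blade under the chest's top. Origin: mid-length, underside; x from handle to blade, z up. Brown wooden handle x -150 to -15, flat-sided, 22 wide, 16 thick; steel blade on to x 150, a shallow trough up to 45 wide, 10 high; balance point about x +20.
- shoehorn_butt (a point): The handle end of the shoehorn, x -150 in its frame.
- shoehorn_tip (a point): The blade's tip, x +150 in the shoehorn's frame.
- brush: Clothes brush lying in the other drawer: dark wood, 240 long, 34 high; a broad head with black bristles below, 46 wide, towards the drawer's front, narrow handle to the back. Origin: middle, underside. Leave it.
- dish: White ceramic bowl, 110 across, 30 high, on the back part of the chest's top. Origin: underside, middle. Leave it.
- candle_tall: Ivory pillar candle, 64 across, 130 high, on the back part of the chest's top. Origin: underside. Leave it.
- candle_short: Ivory pillar candle, 64 across, 90 high, on the table. Origin: underside. Leave it.
- pyramid: Dark wooden pyramid ornament, base about 78 square, 100 high. Origin: underside. Leave it.
- jug: White squat ceramic vase, 120 across, 125 high. Origin: underside. Leave it.
Mind the look-alikes: they are no part of the job. Of the things that look like the jug, take the one that is farthest to the robot's left at the start. Leave any blue look-alike of the candle_tall alone.

How it is judged (in metres and radians):
On the way, in this order (a step that is already met when the one before it is completed fails the run):
1. the drawer that holds the shoehorn is pulled out to its stop (at least 0.18 m) with the shoehorn still in it (((y of brush in the frame of chest above 0 m and value of joint drawer_far above 0.18 m) or (y of brush in the frame of chest below 0 m and value of joint drawer_near above 0.18 m)) and height (world z) of shoehorn below 0.06 m and height (world z) of shoehorn_butt below 0.08 m), for 0.2 s.
2. the shoehorn slants through the opening: handle end raised above the drawer front's upper edge, blade tip still beneath the chest's top (height (world z) of shoehorn_butt above 0.105 m and x of shoehorn_tip in the frame of chest above 0 m and height (world z) of shoehorn_tip below 0.103 m), for 0.1 s.
At the end, for the whole second after the job is handed in: Both ends of the shoehorn are more than 50 mm above the chest's top (165 mm above the table), it is gripped by the fingers (over 2 N), touches neither the chest nor the other things, moves slower than 30 mm/s; its drawer is still out by 0.15 m or more and the brush lies in its own drawer (height (world z) of each of shoehorn_butt, shoehorn_tip above 0.165 m and contact force between shoehorn and the fingers above 2 N and contact force between shoehorn and chest below 0.1 N and contact force between shoehorn and candle_tall below 0.1 N and contact force between shoehorn and candle_short below 0.1 N and contact force between shoehorn and pyramid below 0.1 N and contact force between shoehorn and jug below 0.1 N and contact force between shoehorn and dish below 0.1 N and linear speed of shoehorn below 0.03 m/s and ((y of brush in the frame of chest above 0 m and value of joint drawer_far above 0.15 m) or (y of brush in the frame of chest below 0 m and value of joint drawer_near above 0.15 m)) and height (world z) of brush below 0.04 m); the arm keeps its last pose, push and grip.
It fails at once if the shoehorn, once its handle end is lifted, is forced against the chest or a drawer with more than 40 N (height (world z) of shoehorn_butt above 0.045 m and contact force between shoehorn and chest above 40 N).
It fails at once if the brush is shifted by more than 30 mm (its drawer opened or shut, or the brush moved) (distance of brush from where it was at the start of the episode above 0.03 m).
It fails at once if a candle, the pyramid, the vase or the dish is shifted by more than 25 mm (distance of any of candle_tall, candle_short, pyramid, jug, dish from where it was at the start of the episode above 0.025 m).
It also fails if it takes over 48 s, if anything falls off the work surface, if the arm or the gripper's body presses on something with over 40 N, if the wrist force passes 120 N, or if a joint passes its speed limit or range.

## Working session

There is one attempt and no reset: what is moved stays moved. The work goes in short steps, Python scripts to look and compute and a tool call to move; the robot and the scene stay as the last step left them, time stands still between calls to the robot, and variables do not carry over. Pictures are saved under pics/ and viewed, at most 10 in all, crops included, and the job is handed in when it is done.

Besides the shell and the picture viewer there is one more tool, called after "Call:" as name(argument=value, ...), one argument or row to a line, values as JSON. move_arm: Moves the arm, as the interface text tells. Its arguments: {"type":"object","properties":{"moves":{"type":"array","items":{"type":"object","properties":{"rot":{"type":"array","items":{"type":"number"}},"travel":{"type":"array","items":{"type":"number"}},"jaw":{"type":"number"}}}}},"required":["moves"]}

```bash
mkdir -p pics
cat > h.py <<'E'
import numpy as np, cv2
from workcell import r
E
python3 - <<'E'
from h import *
a=r.grab_frame("scene");b=r.grab_frame("side")
cv2.imwrite("pics/scene.png",a);cv2.imwrite("pics/side.png",b)
for n in("scene","side","wrist"):print(n,r.get_calibration(n))
print(r.state())
E
```

```text
scene {'fx': 516.1733420024731, 'fy': 516.1733420024731, 'cx': 283.358316838089, 'cy': 216.82547128343305, 'origin': array([1302.48414036, -618.7402109 , 1310.5020885 ]), 'attitude': array([-2.46382643,  0.00679601,  0.9153907 ])}
side {'fx': 502.1166575202623, 'fy': 502.1166575202623, 'cx': 291.5335621741315, 'cy': 199.2501113928957, 'origin': array([ 1555.94474668, -1011.99202182,  1253.37623339]), 'attitude': array([-2.26611189,  0.01674067,  0.79247086])}
wrist {'fx': 374.2493746944349, 'fy': 374.2493746944349, 'cx': 285.8182868358092, 'cy': 211.81921423738336, 'origin': array([128.9988279 , 541.61150127, 374.33614119]), 'attitude': array([2.81039028e+00, 6.66421679e-04, 1.18510094e+00])}
{'time': 0.1, 'q': array([ 9.68688862e-01,  3.81121846e-01,  1.29813844e+00,  3.24140937e-05,
        1.46358205e+00, -2.15320483e-01]), 'dq': array([ 0.00037148, -0.0010403 , -0.00467248, -0.00075539, -0.00028999,
        0.00059056]), 'effort': array([ 5.01582559e-03, -4.49213755e+01, -2.31655884e+01, -9.34926538e-05,
        3.65324158e-03, -7.73030450e-06]), 'eef_pos': array([207.34799605, 509.18423094, 255.79282699]), 'ee_rot': array([-3.14037872e+00, -2.98485906e-04,  2.75480200e+00]), 'force': array([-0.41510504,  0.72478217, -0.15485443]), 'ft_torque': array([-0.00720863,  0.0048476 , -0.00262924]), 'finger_force': 0.0, 'grip_width': 85.35127383317516}
```

View pics/scene.png

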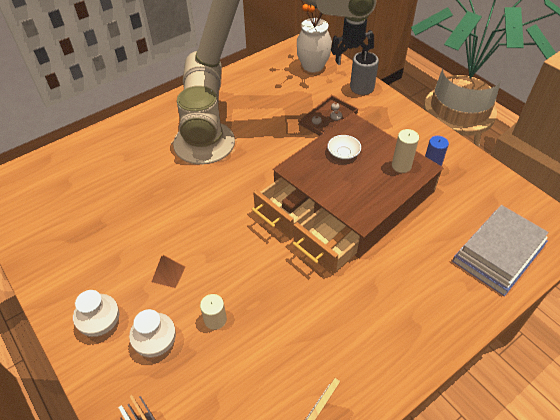

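View pics/side.png

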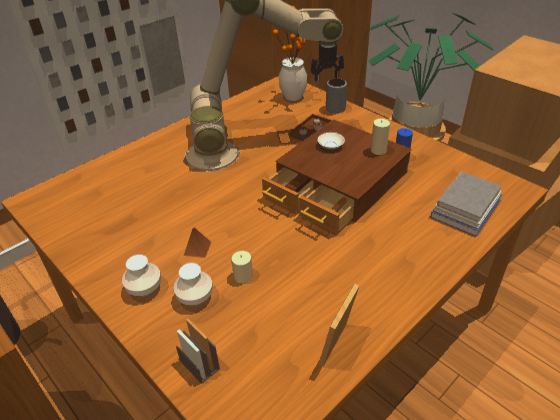

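Scene: chest with open drawers at about (265,210) and (325,235); bowl (344,150) and ivory candle (404,150) on top, blue candle (437,150). White vases at (96,312) and (152,333), short candle (213,311), pyramid (168,271). Next I enlarge the drawers.

Run:
```python
import cv2
a=cv2.imread("pics/scene.png")[165:285,240:400]
cv2.imwrite("pics/c1.png",cv2.resize(a,(800,600),interpolation=cv2.INTER_CUBIC))
```

```text
(no output)
```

View pics/c1.png

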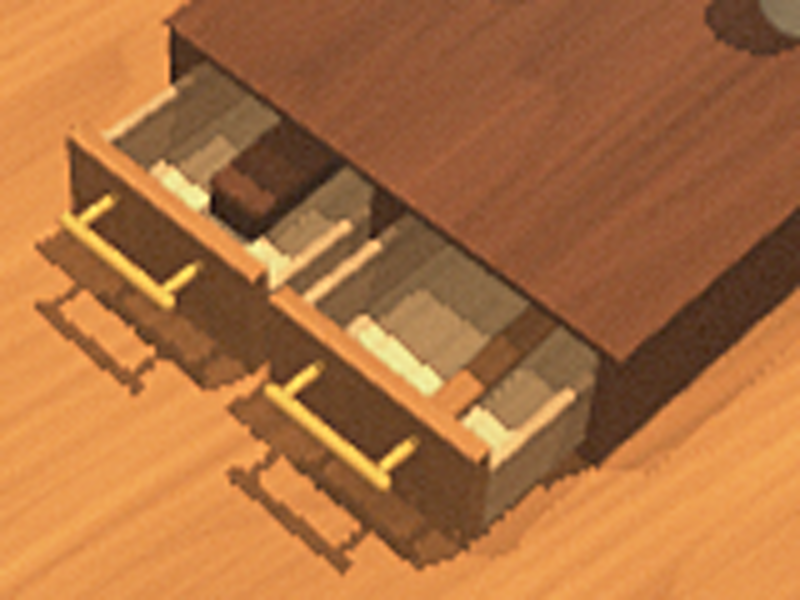

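Crop: the left (near) drawer holds a dark, broad block at crop (270,180), which is the brush head. The right (far) drawer holds a slim brown flat-sided strip, crop (450,400) to (550,330), which is the shoehorn handle. Shoehorn px is about (330,245) to (350,231) in the scene. Now I'll turn these into positions.

```bash
cat >> h.py <<'E'
from scipy.spatial.transform import Rotation as Ro
def ray(n,uv,z,c=None):
    c=c or r.get_calibration(n)
    d=Ro.from_euler('xyz',c['attitude']).as_matrix()@np.array([(uv[0]-c['cx'])/c['fx'],(uv[1]-c['cy'])/c['fy'],1])
    o=c['origin'];return o+d*(z-o[2])/d[2]
def proj(n,p,c=None):
    c=c or r.get_calibration(n)
    q=Ro.from_euler('xyz',c['attitude']).as_matrix().T@(np.array(p,float)-c['origin'])
    return np.array([c['cx']+c['fx']*q[0]/q[2],c['cy']+c['fy']*q[1]/q[2]])
E
python3 - <<'E'
from h import *
np.set_printoptions(precision=1,suppress=True)
s=lambda u,v:(240+u/5-.4,165+v/5-.4)
for k,p,z in [("FL",(165,22),115),("FR",(622,360),115),("nbar0",(68,220),75),("nbar1",(172,302),75),("fbar0",(270,390),75),("fbar1",(385,485),75),
 ("fb0",(272,297),100),("fb1",(488,458),100),("horn nearL",(438,398),36),("horn nearR",(470,415),36),("horn farL",(525,310),36),("horn farR",(556,325),36)]:
    print(k,ray("scene",s(*p),z))
# yellow bars in both views
for n in("scene","side"):
    im=cv2.imread(f"pics/{n}.png");h=cv2.cvtColor(im,cv2.COLOR_BGR2HSV)
    m=cv2.inRange(h,(22,150,130),(32,255,255))
    k,l,st,ce=cv2.connectedComponentsWithStats(m)
    for i in range(1,k):
        if st[i,4]>20: print(n,st[i],ce[i],ray(n,ce[i],75))
for k,uv,z in [("bowl",(344,147),145),("candle",(408,135),245),("shortc",(212,300),90),("pyr",(165,272),0),("blue",(437,142),90)]: print(k,ray("scene",uv,z))
E
```

```text
FL [356.9  54.3 115. ]
FR [735.1 100.2 115. ]
nbar0 [425.1 -73.3  75. ]
nbar1 [516.7 -61.1  75. ]
fbar0 [604.9 -54.9  75. ]
fbar1 [698.3 -44.5  75. ]
fb0 [566.1 -23.1 100. ]
fb1 [732.2   1.8 100. ]
horn nearL [650.2  39.8  36. ]
horn nearR [671.7  46.8  36. ]
horn farL [632.1 126.6  36. ]
horn farR [652.7 134.   36. ]
scene [294 242  28  20  36] [307.4 251.8] [655.6 -43.6  75. ]
bowl [443.9 279.9 145. ]
candle [597.6 390.5 245. ]
shortc [ 628.4 -353.1   90. ]
pyr [ 411.1 -393.6    0. ]
blue [580.7 589.7  90. ]
```

Call:
move_arm(
  moves=[
    {"rot": [0, 0, 0.1], "travel": [3, -3.75, 0], "jaw": 2.8},
    {"rot": [0, 0, 0.1], "travel": [3, -3.75, 0], "jaw": 2.8},
    {"rot": [0, 0, 0.1], "travel": [3, -3.75, 0], "jaw": 2.8},
    {"rot": [0, 0, 0.1], "travel": [3, -3.75, 0], "jaw": 2.8},
    {"rot": [0, 0, 0.1], "travel": [3, -3.75, 0], "jaw": 2.8},
  ],
)

```text
time: 0.6
eef_pos: [358.2, 320.2, 256.2]
ee_rot: [-3.141, -0.0, -3.024]
force: [1.3, 0.1, -0.4]
grip_width: 28.1
finger_force: 0.0
```

Call:
move_arm(
  moves=[
    {"travel": [3, -3.75, 0], "jaw": 2.8},
    {"travel": [3, -3.75, 0], "jaw": 2.8},
    {"travel": [3, -3.75, 0], "jaw": 2.8},
    {"travel": [3, -3.75, 0], "jaw": 2.8},
    {"travel": [3, -3.75, 0], "jaw": 2.8},
  ],
)

```text
schema error: expected keys rot, travel, jaw
```

Call:
move_arm(
  moves=[
    {"travel": [3, -3.75, 0], "jaw": 2.8},
    {"travel": [3, -3.75, 0], "jaw": 2.8},
    {"travel": [3, -3.75, 0], "jaw": 2.8},
    {"travel": [3, -3.75, 0], "jaw": 2.8},
    {"travel": [2, -2.5, 0], "jaw": 2.8},
  ],
)

```text
schema error: expected keys rot, travel, jaw
```

Run:
```python
from h import *
s=r.state();print(s['eef_pos'],s['ee_rot'],s['q'],s['grip_width'],s['time'])
c=r.get_calibration("wrist");print(c)
a=r.grab_frame("wrist");cv2.imwrite("pics/w1.png",a)
import pickle;pickle.dump(c,open("w1.pkl","wb"))
```

```text
[358.16954539 320.16602554 256.15328897] [-3.14140976e+00 -4.18566851e-04 -3.02393396e+00] [ 4.82352301e-01  2.58888582e-01  1.48124853e+00 -2.18888964e-05
  1.40191181e+00 -1.20609908e+00] 28.13483251435507 0.6
{'fx': 374.2493746944349, 'fy': 374.2493746944349, 'cx': 285.8182868358092, 'cy': 211.81921423738336, 'origin': array([274.1514895 , 310.95160989, 374.72981671]), 'attitude': array([ 2.81015861e+00, -5.46575045e-04,  1.68949282e+00])}
```

View pics/w1.png

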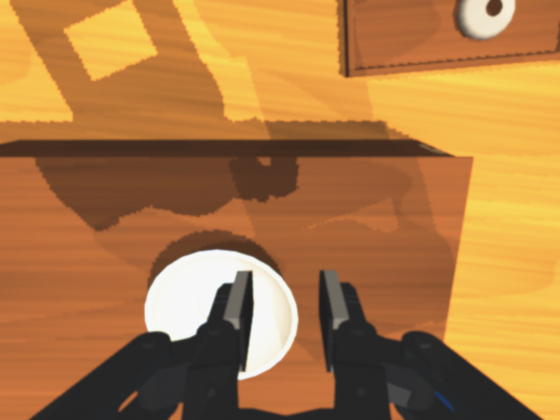

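The wrist view, taken mid-path, shows the chest's near top edge level in the picture at row 155, so the yaw is aligned. The bowl is at (222,315). The later calls were refused because rot was missing, so I carry on.

Call:
move_arm(
  moves=[
    {"rot": [0, 0, 0], "travel": [2.93, -3.68, 0], "jaw": 2.8},
    {"rot": [0, 0, 0], "travel": [2.93, -3.68, 0], "jaw": 2.8},
    {"rot": [0, 0, 0], "travel": [2.93, -3.68, 0], "jaw": 2.8},
    {"rot": [0, 0, 0], "travel": [2.93, -3.68, 0], "jaw": 2.8},
    {"rot": [0, 0, 0], "travel": [2.93, -3.68, 0], "jaw": 2.8},
  ],
)

```text
time: 1.15
eef_pos: [504.8, 136.2, 256.1]
ee_rot: [3.141, -0.001, -3.029]
force: [0.8, 1.3, 0.1]
grip_width: 28.4
finger_force: 0.0
```

Call:
move_arm(
  moves=[
    {"rot": [0, 0, 0], "travel": [2.93, -3.68, 0], "jaw": 2.8},
    {"rot": [0, 0, 0], "travel": [2.93, -3.68, 0], "jaw": 2.8},
    {"rot": [0, 0, 0], "travel": [2.93, -3.68, 0], "jaw": 2.8},
    {"rot": [0, 0, 0], "travel": [2.93, -3.68, 0], "jaw": 2.8},
    {"rot": [0, 0, 0], "travel": [2.93, -3.68, 0], "jaw": 2.8},
  ],
)

```text
time: 1.65
eef_pos: [651.3, -47.8, 255.9]
ee_rot: [3.141, -0.001, -3.029]
force: [0.2, 0.7, -0.2]
grip_width: 28.0
finger_force: 0.0
```

Call:
move_arm(
  moves=[
    {"rot": [0, 0, 0], "travel": [0, 0, 0], "jaw": 2.8},
    {"rot": [0, 0, 0], "travel": [0, 0, 0], "jaw": 2.8},
  ],
)

```text
time: 1.85
eef_pos: [650.5, -46.7, 255.2]
ee_rot: [3.141, -0.002, -3.03]
force: [0.6, 1.4, -0.1]
grip_width: 28.2
finger_force: 0.0
```

Run:
```python
from h import *
s=r.state();print(s['eef_pos'],s['ee_rot'],s['q'],s['grip_width'],s['time'])
c=r.get_calibration("wrist");print(c)
a=r.grab_frame("wrist");cv2.imwrite("pics/w2.png",a)
import pickle;pickle.dump(c,open("w2.pkl","wb"))
```

```text
[650.49919797 -46.70488888 255.19927247] [ 3.14068744e+00 -1.72314705e-03 -3.02980788e+00] [-2.52915238e-01  5.68006839e-01  9.80520011e-01  2.31156739e-04
  1.59499848e+00 -1.93549019e+00] 28.200948629253162 1.85
{'fx': 374.2493746944349, 'fy': 374.2493746944349, 'cx': 285.8182868358092, 'cy': 211.81921423738336, 'origin': array([566.58943398, -55.54499896, 373.88522879]), 'attitude': array([ 2.81149712e+00, -1.56899907e-03,  1.68372290e+00])}
```

View pics/w2.png

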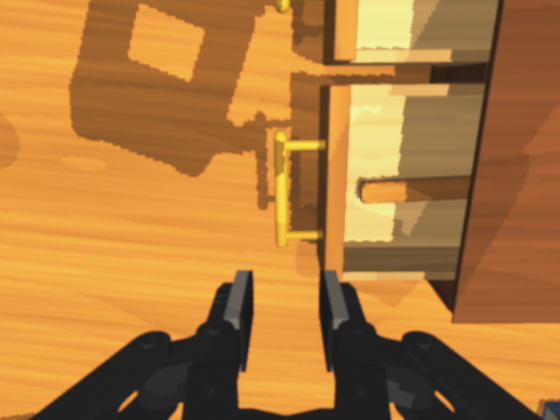

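This shows the far pull, a bar from (281,135) to (281,243). The shoehorn handle lies in the drawer with its butt at (362,190) and runs to (470,187).

Run:
```python
from h import *
import pickle;c=pickle.load(open("w2.pkl","rb"));np.set_printoptions(precision=1,suppress=True)
for k,uv,z in [("bar0",(281,136),75),("bar1",(281,242),75),("post0",(305,145),75),("post1",(305,236),75),("butt",(362,191),30),("h top",(400,180),36),("h bot",(400,202),36),("h2top",(465,178),36),("h2bot",(465,199),36),("FRtop",(453,322),115),("front e",(497,50),115),("board0",(350,86),100),("board1",(345,278),100)]:
    print(k,ray("wrist",uv,z,c))
```

```text
bar0 [605.9 -54.4  75. ]
bar1 [696.3 -44.6  75. ]
post0 [610.7 -34.7  75. ]
post1 [688.4 -24.6  75. ]
butt [654.6  28.1  30. ]
h top [638.7  59.8  36. ]
h bot [659.7  64.3  36. ]
h2top [630.  119.2  36. ]
h2bot [649.9 124.7  36. ]
FRtop [733.6 100.8 115. ]
front e [531.3  76.3 115. ]
board0 [563.1 -10.7 100. ]
board1 [711.6  10.4 100. ]
```

Call:
move_arm(
  moves=[
    {"rot": [0, 0, 0], "travel": [0.1, -0.3, -4.3], "jaw": 2.8},
    {"rot": [0, 0, 0], "travel": [0, 0, -4.3], "jaw": 2.8},
    {"rot": [0, 0, 0], "travel": [0, 0, -4.3], "jaw": 2.8},
    {"rot": [0, 0, 0], "travel": [0, 0, -2.5], "jaw": 2.8},
    {"rot": [0, 0, 0], "travel": [0, 0, -2], "jaw": 2.8},
  ],
)

```text
time: 2.4
eef_pos: [650.6, -47.3, 82.8]
ee_rot: [3.141, -0.0, -3.027]
force: [-42.9, -3.3, 148.8]
grip_width: 28.2
finger_force: 65.1
```

Call:
move_arm(
  moves=[
    {"rot": [0, 0, 0], "travel": [0, 0, 0], "jaw": 0.5},
    {"rot": [0, 0, 0], "travel": [0, 0, 0], "jaw": 0.5},
    {"rot": [0, 0, 0], "travel": [0, 0, 0], "jaw": 0.5},
    {"rot": [0, 0, 0], "travel": [0, 0, 0], "jaw": 0.5},
  ],
)

```text
time: 2.8
eef_pos: [651.3, -47.9, 83.9]
ee_rot: [-3.141, 0.002, -3.027]
force: [-2.0, -0.5, 6.6]
grip_width: 9.4
finger_force: 58.8
```

Those readings spiked on contact, so I go slower from here. The bar is gripped; now the pull.

Call:
move_arm(
  moves=[
    {"rot": [0, 0, 0], "travel": [0.06, -0.5, 0], "jaw": 0.5},
    {"rot": [0, 0, 0], "travel": [0.12, -1, 0], "jaw": 0.5},
    {"rot": [0, 0, 0], "travel": [0.18, -1.5, 0], "jaw": 0.5},
    {"rot": [0, 0, 0], "travel": [0.18, -1.5, 0], "jaw": 0.5},
    {"rot": [0, 0, 0], "travel": [0.18, -1.5, 0], "jaw": 0.5},
  ],
)

```text
time: 3.3
eef_pos: [658.4, -107.5, 83.9]
ee_rot: [3.141, 0.001, -3.026]
force: [-2.1, 3.0, 7.6]
grip_width: 9.1
finger_force: 59.0
```

Call:
move_arm(
  moves=[
    {"rot": [0, 0, 0], "travel": [0.12, -1, 0], "jaw": 0.5},
    {"rot": [0, 0, 0], "travel": [0.06, -0.5, 0], "jaw": 0.5},
    {"rot": [0, 0, 0], "travel": [0.06, -0.5, 0], "jaw": 0.5},
    {"rot": [0, 0, 0], "travel": [0.03, -0.3, 0], "jaw": 0.5},
    {"rot": [0, 0, 0], "travel": [0, 0, 0], "jaw": 0.5},
  ],
)

```text
time: 3.8
eef_pos: [661.2, -131.1, 83.9]
ee_rot: [-3.141, 0.001, -3.027]
force: [-2.3, -0.4, 5.8]
grip_width: 8.8
finger_force: 58.9
```

Call:
move_arm(
  moves=[
    {"rot": [0, 0, 0], "travel": [0.04, -0.3, 0], "jaw": 0.5},
    {"rot": [0, 0, 0], "travel": [0.02, -0.2, 0], "jaw": 0.5},
    {"rot": [0, 0, 0], "travel": [0.02, -0.2, 0], "jaw": 0.5},
    {"rot": [0, 0, 0], "travel": [0, 0, 0], "jaw": 0.5},
  ],
)

```text
time: 4.2
eef_pos: [661.7, -135.7, 83.9]
ee_rot: [3.138, 0.0, -3.026]
force: [-3.2, 8.3, 7.6]
grip_width: 8.9
finger_force: 59.3
```

Call:
move_arm(
  moves=[
    {"rot": [0, 0, 0], "travel": [0.03, -0.3, 0], "jaw": 0.5},
    {"rot": [0, 0, 0], "travel": [0, 0, 0], "jaw": 0.5},
    {"rot": [0, 0, 0], "travel": [0, 0, 0], "jaw": 0.5},
  ],
)

```text
time: 4.5
eef_pos: [661.8, -135.8, 83.9]
ee_rot: [3.134, -0.0, -3.025]
force: [-4.2, 19.5, 12.3]
grip_width: 8.7
finger_force: 59.8
```

The drawer is at its stop: force rises with no travel. I ease off, release and lift.

Call:
move_arm(
  moves=[
    {"rot": [0, 0, 0], "travel": [-0.03, 0.3, 0], "jaw": 0.5},
    {"rot": [0, 0, 0], "travel": [-0.03, 0.2, 0], "jaw": 0.5},
    {"rot": [0, 0, 0], "travel": [0, 0, 0], "jaw": 2.6},
    {"rot": [0, 0, 0], "travel": [0, 0, 0], "jaw": 2.6},
    {"rot": [0, 0, 0], "travel": [0, 0, 0.5], "jaw": 2.6},
  ],
)

```text
time: 5.0
eef_pos: [661.4, -136.5, 86.8]
ee_rot: [3.141, -0.001, -3.028]
force: [-0.0, -0.2, 0.5]
grip_width: 26.2
finger_force: 0.0
```

Call:
move_arm(
  moves=[
    {"rot": [0, 0, 0], "travel": [0, 0, 1.5], "jaw": 2.6},
    {"rot": [0, 0, 0], "travel": [0, 0, 3], "jaw": 2.6},
    {"rot": [0, 0, 0], "travel": [0, 0, 4.5], "jaw": 2.6},
    {"rot": [0, 0, 0], "travel": [0, 0, 4.5], "jaw": 2.6},
    {"rot": [0, 0, 0], "travel": [0, 0, 3], "jaw": 2.6},
  ],
)

```text
time: 5.5
eef_pos: [662.0, -137.1, 256.4]
ee_rot: [-3.14, 0.004, -3.028]
force: [-0.0, 0.1, -0.5]
grip_width: 25.7
finger_force: 0.0
```

Run:
```python
from h import *
import pickle
s=r.state();print(s['eef_pos'],s['ee_rot'],s['q'],s['grip_width'],s['time'],r.finger_overhang)
c=r.get_calibration("wrist")
a=r.grab_frame("wrist");cv2.imwrite("pics/w3.png",a)
pickle.dump(c,open("w3.pkl","wb"))
```

```text
[ 662.03773514 -137.12355224  256.37343548] [-3.13975547  0.00375011 -3.0283431 ] [-3.78969637e-01  6.11409694e-01  8.97277046e-01  1.53402057e-04
  1.62873277e+00 -2.06300287e+00] 25.708158469784102 5.5 25.0
```

View pics/w3.png

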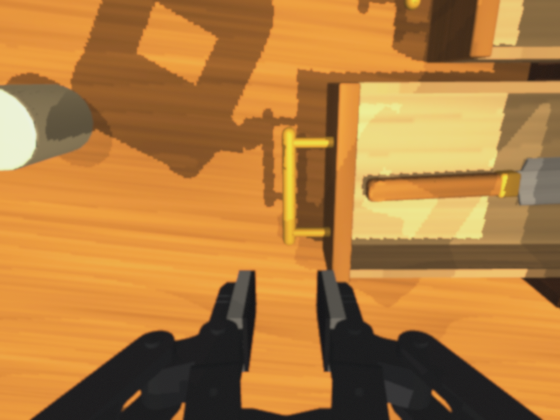

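The far drawer is fully out. The shoehorn's butt is at (370,189), its handle ends at the brass ferrule at (503,184), and the blade begins at (520,183).

Run:
```python
from h import *
import pickle;c=pickle.load(open("w3.pkl","rb"));np.set_printoptions(precision=1,suppress=True)
im=cv2.imread("pics/w3.png")
h=cv2.cvtColor(im,cv2.COLOR_BGR2HSV)
for u in(385,400,440,480):
    print(u,[(v,*h[v,u]) for v in range(172,202,2)] if u==440 else '')
for k,uv,z in [("butt",(369,189.5),30),("h1t",(390,179),36),("h1b",(390,199),36),("h2t",(495,174),36),("h2b",(495,195),36),("ferr",(500,184),34),("bar0",(289,130),75),("bar1",(289,242),75),("bd0",(357,84),100),("bd1",(351,278),100)]:
    print(k,ray("wrist",uv,z,c))
```

```text
385 
400 
440 [(172, np.uint8(18), np.uint8(135), np.uint8(198)), (174, np.uint8(16), np.uint8(137), np.uint8(119)), (176, np.uint8(14), np.uint8(162), np.uint8(99)), (178, np.uint8(14), np.uint8(179), np.uint8(141)), (180, np.uint8(14), np.uint8(185), np.uint8(181)), (182, np.uint8(14), np.uint8(186), np.uint8(200)), (184, np.uint8(15), np.uint8(188), np.uint8(208)), (186, np.uint8(15), np.uint8(188), np.uint8(208)), (188, np.uint8(14), np.uint8(187), np.uint8(203)), (190, np.uint8(14), np.uint8(186), np.uint8(196)), (192, np.uint8(14), np.uint8(186), np.uint8(193)), (194, np.uint8(14), np.uint8(186), np.uint8(196)), (196, np.uint8(14), np.uint8(183), np.uint8(190)), (198, np.uint8(17), np.uint8(147), np.uint8(205)), (200, np.uint8(20), np.uint8(129), np.uint8(236))]
480 
butt [665.4 -56.2  30. ]
h1t [651.7 -40.3  36. ]
h1b [670.8 -36.3  36. ]
h2t [635.9  55.2  36. ]
h2b [655.6  61.2  36. ]
ferr [645.   63.9  34. ]
bar0 [ 613.2 -139.6   75. ]
bar1 [ 708.7 -128.3   75. ]
bd0 [573.6 -96.9 100. ]
bd1 [724.1 -75.  100. ]
```

Call:
move_arm(
  moves=[
    {"rot": [0, 0, -0.14], "travel": [-0.1, 1.3, -0.4], "jaw": 5},
    {"rot": [0, 0, -0.14], "travel": [-0.1, 1.3, -0.4], "jaw": 5},
    {"rot": [0, 0, -0.14], "travel": [-0.1, 1.3, -0.4], "jaw": 5},
    {"rot": [0, 0, -0.14], "travel": [-0.1, 1.3, -0.4], "jaw": 5},
    {"rot": [0, 0, -0.14], "travel": [-0.1, 1.3, -0.4], "jaw": 5},
  ],
)

```text
time: 6.05
eef_pos: [656.7, -71.6, 232.1]
ee_rot: [3.142, -0.0, 2.549]
force: [0.3, 0.4, 0.5]
grip_width: 50.1
finger_force: 0.0
```

Call:
move_arm(
  moves=[
    {"rot": [0, 0, -0.14], "travel": [-0.1, 1.3, -0.4], "jaw": 5},
    {"rot": [0, 0, -0.14], "travel": [-0.1, 1.3, -0.4], "jaw": 5},
    {"rot": [0, 0, -0.14], "travel": [-0.1, 1.3, -0.4], "jaw": 5},
    {"rot": [0, 0, -0.14], "travel": [-0.1, 1.3, -0.4], "jaw": 5},
    {"rot": [0, 0, -0.14], "travel": [-0.1, 1.3, -0.4], "jaw": 5},
  ],
)

```text
time: 6.55
eef_pos: [651.7, -6.5, 212.1]
ee_rot: [-3.141, -0.0, 1.849]
force: [0.0, 0.6, 0.2]
grip_width: 49.8
finger_force: 0.0
```

Call:
move_arm(
  moves=[
    {"rot": [0, 0, -0.124], "travel": [0, 1, -0.4], "jaw": 5},
    {"rot": [0.099, 0.016, 0], "travel": [0, 0, 0], "jaw": 5},
    {"rot": [0.099, 0.016, 0], "travel": [0, 0, 0], "jaw": 5},
    {"rot": [0.099, 0.016, 0], "travel": [0, 0, 0], "jaw": 5},
    {"rot": [0, 0, 0], "travel": [0, 0, 0], "jaw": 5},
  ],
)

```text
time: 7.05
eef_pos: [651.9, 1.1, 207.4]
ee_rot: [-3.14, -0.302, 1.728]
force: [-0.5, -0.1, 0.0]
grip_width: 50.0
finger_force: 0.0
```

Run:
```python
from h import *
s=r.state();print(s['eef_pos'],s['ee_rot'],s['q'],s['grip_width'],s['time'])
R=Ro.from_euler('xyz',s['ee_rot']).as_matrix();print(R.round(3))
```

```text
[651.86957848   1.12016934 207.3907056 ] [-3.13998782 -0.30223187  1.72771829] [-0.27820175  0.62946909  1.03366491  0.27280865  1.60915996 -0.4427913 ] 50.00442792461155 7.05
[[-0.149  0.988 -0.048]
 [ 0.943  0.157  0.294]
 [ 0.298 -0.002 -0.955]]
```

Call:
move_arm(
  moves=[
    {"rot": [0, 0, 0], "travel": [0, 2.3, -2], "jaw": 5},
    {"rot": [0, 0, 0], "travel": [0, 0, -4], "jaw": 5},
    {"rot": [0, 0, 0], "travel": [0, 0, -4], "jaw": 5},
    {"rot": [0, 0, 0], "travel": [0, 0, -2.5], "jaw": 5},
    {"rot": [0, 0, 0], "travel": [0, 0, 0], "jaw": 5},
  ],
)

```text
time: 7.55
eef_pos: [650.1, 26.7, 80.0]
ee_rot: [-3.135, -0.301, 1.73]
force: [-0.3, -0.8, -0.1]
grip_width: 50.2
finger_force: 0.0
```

Call:
move_arm(
  moves=[
    {"rot": [0, 0, 0], "travel": [0, 0, -1], "jaw": 5},
    {"rot": [0, 0, 0], "travel": [0, 0, -1], "jaw": 5},
    {"rot": [0, 0, 0], "travel": [0, 0, -0.5], "jaw": 5},
    {"rot": [0, 0, 0], "travel": [0, 0, 0], "jaw": 5},
  ],
)

```text
time: 7.95
eef_pos: [651.8, 25.8, 58.1]
ee_rot: [-3.141, -0.301, 1.731]
force: [0.2, 0.1, 0.5]
grip_width: 49.9
finger_force: 0.0
```

Call:
move_arm(
  moves=[
    {"rot": [0, 0, 0], "travel": [0, 0, -0.3], "jaw": 5},
    {"rot": [0, 0, 0], "travel": [0, 0, -0.3], "jaw": 5},
    {"rot": [0, 0, 0], "travel": [0, 0, 0], "jaw": 5},
  ],
)

```text
time: 8.25
eef_pos: [651.8, 25.8, 52.1]
ee_rot: [-3.141, -0.301, 1.731]
force: [0.2, -0.0, -0.9]
grip_width: 49.8
finger_force: 0.0
```

Run:
```python
from h import *
print(r.state()['eef_pos'],r.state()['force'])
cv2.imwrite("pics/w4.png",r.grab_frame("wrist"))
```

```text
[651.77976105  25.83273729  52.11956969] [ 0.16746406 -0.01528473 -0.93316693]
```

View pics/w4.png

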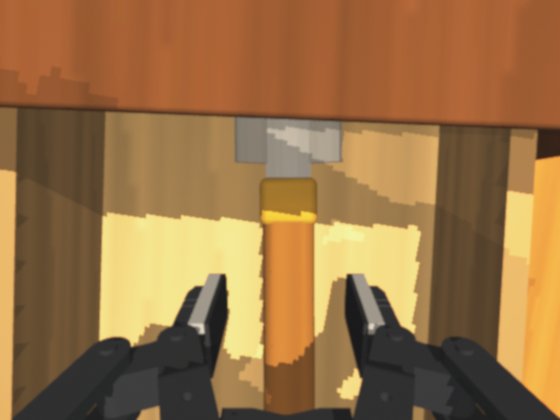

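The handle (col 289) sits centred between the pads (cols 215 and 362). Closing.

Call:
move_arm(
  moves=[
    {"rot": [0, 0, 0], "travel": [0, 0, 0], "jaw": 1.5},
    {"rot": [0, 0, 0], "travel": [0, 0, 0], "jaw": 1.5},
    {"rot": [0, 0, 0], "travel": [0, 0, 0], "jaw": 1.5},
    {"rot": [0, 0, 0], "travel": [0, 0, 0], "jaw": 1.5},
  ],
)

```text
time: 8.7
eef_pos: [652.1, 25.8, 52.7]
ee_rot: [3.141, -0.301, 1.731]
force: [-0.1, -0.5, 3.5]
grip_width: 20.2
finger_force: 59.2
```

Call:
move_arm(
  moves=[
    {"rot": [0, 0, 0], "travel": [0, 0, 0.3], "jaw": 1.5},
    {"rot": [0, 0, 0], "travel": [0, 0, 0.5], "jaw": 1.5},
    {"rot": [-0.0494, -0.008, 0], "travel": [-0.02, 0.12, 1.1], "jaw": 1.5},
    {"rot": [0, 0, 0], "travel": [0, 0, 0], "jaw": 1.5},
  ],
)

```text
time: 9.1
eef_pos: [652.2, 27.7, 72.9]
ee_rot: [3.139, -0.249, 1.732]
force: [1.2, 1.1, -0.3]
grip_width: 20.3
finger_force: 58.8
```

Call:
move_arm(
  moves=[
    {"rot": [-0.0494, -0.008, 0], "travel": [-0.02, 0.12, 1.1], "jaw": 1.5},
    {"rot": [-0.0494, -0.008, 0], "travel": [-0.02, 0.12, 1.1], "jaw": 1.5},
    {"rot": [-0.0494, -0.008, 0], "travel": [-0.02, 0.12, 1.1], "jaw": 1.5},
    {"rot": [-0.0494, -0.008, 0], "travel": [-0.02, 0.12, 1.1], "jaw": 1.5},
    {"rot": [-0.0494, -0.008, 0], "travel": [-0.02, 0.12, 1.1], "jaw": 1.5},
  ],
)

```text
time: 9.6
eef_pos: [650.4, 33.1, 126.3]
ee_rot: [-3.141, 0.0, 1.731]
force: [-0.0, -0.4, -1.7]
grip_width: 19.8
finger_force: 58.7
```

Call:
move_arm(
  moves=[
    {"rot": [0, 0, 0], "travel": [0, 0, 0], "jaw": 1.5},
    {"rot": [0, 0, 0], "travel": [0, 0, 0], "jaw": 1.5},
  ],
)

```text
time: 9.8
eef_pos: [650.4, 33.2, 125.7]
ee_rot: [-3.141, -0.003, 1.731]
force: [-0.4, 0.1, -1.5]
grip_width: 20.3
finger_force: 58.8
```

Run:
```python
from h import *
print(r.state()['eef_pos'],r.state()['force'])
a=r.grab_frame("wrist");b=r.grab_frame("side");s=r.grab_frame("scene")
out=np.zeros((420,800,3),np.uint8)
out[:, :400]=cv2.resize(b[120:250,250:374],(400,420),interpolation=cv2.INTER_CUBIC)
out[:, 400:]=cv2.resize(s[160:290,250:374],(400,420),interpolation=cv2.INTER_CUBIC)
cv2.imwrite("pics/m5.png",out)
```

```text
[650.43328308  33.1617304  125.70696107] [-0.3509368   0.14223988 -1.52837661]
```

View pics/m5.png

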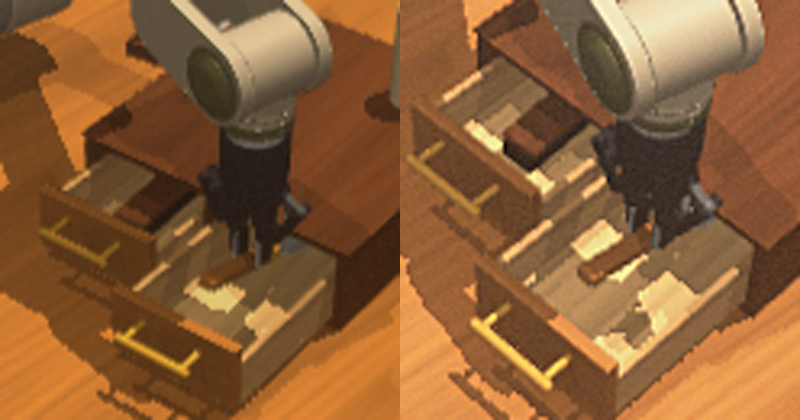

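Run:
```python
from h import *
for z in (60,80,100,128): print(z,ray("scene",(307.3,244.2),z).round(0),ray("side",(314.5,206.7),z).round(0))
print(proj("scene",(664.5,-53.5,128)),proj("side",(664.5,-53.5,128)))
```

```text
60 [626. -19.  60.] [613.   7.  60.]
80 [637. -29.  80.] [629. -10.  80.]
100 [648. -39. 100.] [645. -27. 100.]
128 [663. -52. 128.] [667. -51. 128.]
[307.25678153 244.82218408] [313.51544468 206.67572982]
```

Call:
move_arm(
  moves=[
    {"rot": [0, 0, 0], "travel": [0.15, -0.94, 0.29], "jaw": 1.5},
    {"rot": [0, 0, 0], "travel": [0.3, -1.88, 0.58], "jaw": 1.5},
    {"rot": [0, 0, 0], "travel": [0.3, -1.88, 0.58], "jaw": 1.5},
    {"rot": [0, 0, 0], "travel": [0.3, -1.88, 0.58], "jaw": 1.5},
    {"rot": [0, 0, 0], "travel": [0.3, -1.88, 0.58], "jaw": 1.5},
  ],
)

```text
time: 10.45
eef_pos: [664.4, -54.0, 153.1]
ee_rot: [3.141, -0.0, 1.73]
force: [0.7, 0.4, -1.2]
grip_width: 19.9
finger_force: 58.8
```

Call:
move_arm(
  moves=[
    {"rot": [0, 0, 0], "travel": [0.3, -1.88, 0.58], "jaw": 1.5},
    {"rot": [0, 0, 0], "travel": [0.3, -1.88, 0.58], "jaw": 1.5},
    {"rot": [0, 0, 0], "travel": [0.3, -1.88, 0.58], "jaw": 1.5},
    {"rot": [0, 0, 0], "travel": [0.3, -1.88, 0.58], "jaw": 1.5},
    {"rot": [0, 0, 0], "travel": [0.3, -1.88, 0.58], "jaw": 1.5},
  ],
)

```text
time: 10.95
eef_pos: [679.3, -147.2, 181.9]
ee_rot: [3.141, -0.001, 1.731]
force: [0.5, 0.6, -1.1]
grip_width: 20.1
finger_force: 58.8
```

Call:
move_arm(
  moves=[
    {"rot": [0, 0, 0], "travel": [0.15, -0.94, 0.29], "jaw": 1.5},
    {"rot": [0, 0, 0], "travel": [0, 0, 0], "jaw": 1.5},
  ],
)

```text
time: 11.15
eef_pos: [680.8, -156.5, 184.5]
ee_rot: [3.141, -0.0, 1.729]
force: [-0.4, 0.1, -1.1]
grip_width: 20.0
finger_force: 58.8
```

Call:
move_arm(
  moves=[
    {"rot": [0, 0, 0], "travel": [0, 0, 1.5], "jaw": 1.5},
    {"rot": [0, 0, 0], "travel": [-0.5, 0, 2.5], "jaw": 1.5},
    {"rot": [0, 0, 0], "travel": [-1.5, 0, 2.5], "jaw": 1.5},
    {"rot": [0, 0, 0], "travel": [-1.5, 0, 2.5], "jaw": 1.5},
    {"rot": [0, 0, 0], "travel": [-1.5, 0, 2.5], "jaw": 1.5},
  ],
)

```text
time: 11.65
eef_pos: [630.0, -153.9, 300.0]
ee_rot: [-3.141, -0.001, 1.732]
force: [-0.6, 0.0, -2.2]
grip_width: 20.1
finger_force: 58.9
```

Call:
move_arm(
  moves=[
    {"rot": [0, 0, 0], "travel": [0, 0, 1], "jaw": 1.5},
    {"rot": [0, 0, 0], "travel": [0, 0, 0], "jaw": 1.5},
    {"rot": [0, 0, 0], "travel": [0, 0, 0], "jaw": 1.5},
    {"rot": [0, 0, 0], "travel": [0, 0, 0], "jaw": 1.5},
    {"rot": [0, 0, 0], "travel": [0, 0, 0], "jaw": 1.5},
  ],
)

```text
time: 12.15
eef_pos: [630.8, -154.8, 307.8]
ee_rot: [-3.14, -0.002, 1.731]
force: [-0.3, 0.2, -1.6]
grip_width: 19.9
finger_force: 58.9
```

Run:
```python
from h import *
s=r.state();print(s['eef_pos'],s['force'],s['dq'].round(3))
b=r.grab_frame("side");a=r.grab_frame("scene")
out=np.hstack([cv2.resize(x[100:320,200:410],(400,420),interpolation=cv2.INTER_CUBIC) for x in(b,a)])
cv2.imwrite("pics/m6.png",out)
```

```text
[ 630.84531709 -154.83345151  307.80126599] [-0.27464191  0.19839278 -1.5504174 ] [-0.002 -0.007 -0.006  0.    -0.    -0.001]
```

View pics/m6.png

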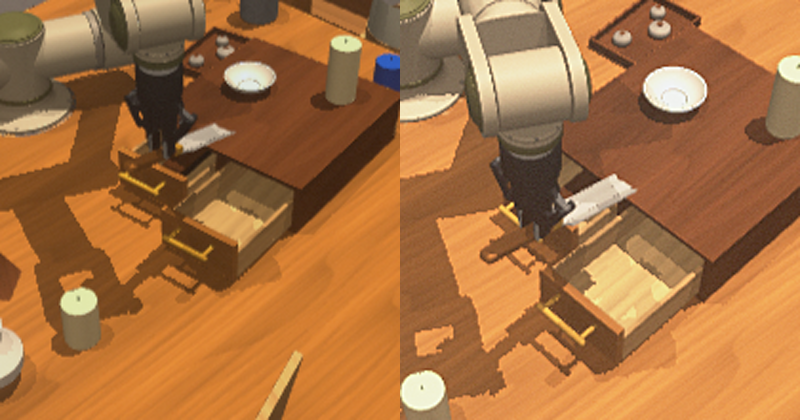

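The shoehorn is in the air, with its tip over the near front edge of the chest top (right view (633,188), left view (232,131)). The drawer stays open and everything else is in place. I check the tip height and the brush before handing in.

Run:
```python
from h import *
print(proj("scene",(599,41.3,221)),proj("side",(599,41.3,221)),"seen",(322.3,198.5),(321.8,168.6))
for z in(180,200,220,235): print(z,ray("scene",(322.3,198.5),z).round(),ray("side",(321.8,168.6),z).round())
```

```text
[319.63701184 193.66724429] [318.89703653 165.22310048] seen (322.3, 198.5) (321.8, 168.6)
180 [592.  60. 180.] [583.  75. 180.]
200 [604.  48. 200.] [601.  55. 200.]
220 [617.  36. 220.] [619.  35. 220.]
235 [626.  27. 235.] [632.  20. 235.]
```

```bash
python3 -c "
from workcell import r
print(r.sign_off())"
```

```text
the job is handed in; nothing more can be done
None
```

I pulled the far drawer to its stop, drew the shoehorn out at a slant and handed in with it held still in the air, its tip (the lowest end) measured about 21 cm above the table, roughly 9 cm over the chest top. One risk: the wrist force briefly read 149 N, over the 120 N limit, as the gripper came down on the drawer pull, and the hand-in returned no verdict, so this may count as a failure.

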